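# Find the unlatched socket on the chip programmer and hold its lid open

## Robot

A 7-joint arm with a two-finger parallel gripper is mounted at the origin on the work surface. World frame = base frame: x ahead of the robot, y to its left, z up, the work surface at z = 0. Lengths are in m, angles in rad, forces in N, time in s.
With the tool pointing down it reaches from about 0.35 to 0.9 m from the base axis. Payload 7.2 kg.
Tool frame: the origin (TCP) lies at the very end of the fingers, on their centre line; the grasp point (between the pads) lies 19 mm behind it; z points along the fingers, y is the direction in which the jaws open and shut (so a half turn about z gives the same grasp; the last joint's range is limited). The gripper opens to 85 mm and grips with 20 to 120 N. Pads are 22 mm wide; open, the fingers measure 114 mm over their backs; the gripper's body (76 mm by 85 mm) begins 54 mm behind the grasp point. The pads swing forward as they close: fully open they stand 13 mm farther back than shut.
Start: joints at [1.154, 0.411, -0.013, 1.596, 0.006, 1.134, -0.082], TCP at [0.214, -0.587, 0.231] pointing down, gripper open.
Joint ranges: [-2.95, 2.95], [-0.29, 1.99], [-1.47, 1.44], [0.14, 2.54], [-1.03, 4.17], [0.13, 1.85], [-2.86, 2.86]. Speed limits (rad/s): [2.39, 2.39, 3.01, 3.01, 3.14, 3.14, 3.14].

## Interface

Orientations are given as [roll, pitch, yaw] about the fixed x, y, z axes, in that order (R = Rz(yaw) Ry(pitch) Rx(roll)).
In Python, from workcell import env gives the robot as it stands.
- The arm moves only by the tool step_arm, never from a script. Its arguments are lists of equal length, an entry for each row: "travel": the shift along the tool's x, y, z in mm, a list of three; "twist": the turn about the tool's z in rad; "jaw": the opening in per cent of the stroke, from 0 (shut) to 100 (fully open). In form: {"travel": [[x, y, z], ...], "twist": [twist, ...], "jaw": [jaw, ...]}. A call has exactly 8 rows; each row shifts and turns the commanded pose from where the row before left it, along the tool's axes as they then stand; what a row does not reach is not made up. A row lasts 1/10 s, in which the tool goes at most 50 mm and 8.59 degrees, less where a joint would pass 70% of its speed; a pose out of reach is approached as far as the arm can. A call is refused whole if a number of a shift passes 50 or a number of a turn 0.15, either way. A call with a gripper value outside its range is refused whole. The fingers move at their own pace and stop on an object; "grip_force" is the grip in N (left out, the last holds). Time passes only in rows, so rows that do not move let the fingers close, or fill a call up. It gives the time, the measured TCP pose, the force and the opening at its end, in the units of the state.
- env.read_state(): the state, without advancing time (a new reading comes with each control period).
- env.capture(name): name is "scene" or "top" or "wrist"; returns a dict with "color" (480x640x3 uint8, red, green, blue), "depth" (480x640 float32, m along the optical axis (not along the pixel's ray), 0 where there is no reading), "intrinsics" (3x3 intrinsics, pixels), "camera_from_world" (4x4, takes a point from world to camera coordinates); the wrist camera has in their place "T_tool_cam" (4x4, takes a point from camera to tool coordinates, whose origin is the TCP and whose axes are the flange's). Camera axes: x right, y down, z forward; pixel columns grow to the right and rows downward; lengths in m; the calibration is good to about 2 mm. A picture is of the moment at which its call begins: read the wrist's pose just before it.
- env.sign_off(): hands the job in, once; it reports no verdict.
Trained networks look in the newest picture that a camera, given by its name, has taken for a name from the list of things; names that differ only in an ending like _2 or _b are one class to them, and where a whole thing is asked for, a point or a joint stands for the part that bears it (a point fixed in the world has none). Each returns a list of dicts, best first, with "score" (0 to 1); they miss things now and then, are a little off and sometimes report something else, mostly with a low value. They report only what shows in the picture. A call takes as long as a camera call. They do not tell look-alikes from the thing itself.
- env.look_for(thing, camera): "box" ([centre column, centre row, width, height] in pixels, round what is visible of it).
- env.spot_point(thing, camera): "point" ([row, column] in pixels: a listed point, or the origin of a listed thing).
The state is a dict: "t": time; "q": joint angles; "joint_velocities": joint speeds; "effort": joint torques, N m; "position": TCP position; "orientation": TCP orientation; "wrist_force": force on the tool from outside, world axes, zero at the start; "moment": the same for the moment, N m; "finger_gap": opening from 0.0 (shut) to 1.0 (fully open).
Only numpy, scipy, OpenCV 4.12 (cv2) and the standard library are available. Lean on these libraries where they do the work, as an engineer would, in place of code of your own. Each camera call takes 0.05 s, during which the arm holds its last target.

## Task

The blue vacuum pen has been left lying across the sockets of the chip programmer: lay it flat in the aluminium tool tray, lengthwise like the tweezers there and with its brass tip pointing the same way as theirs, and let go of it. One of the three shut socket lids has not latched: go along the row from the robot's left to its right, tapping the top of every lid, to find the one that gives. Then lift that lid well past half open and finish while still holding it up in the gripper's fingers, with the tweezers, tinner pot and bottle left where they were.

Things in the scene. Friction and masses are not known exactly. Their poses are not given: they have to be found in the camera images.
- pen: vacuum pickup pen: blue eight-sided barrel 12 mm across flats, rubber bulb behind, thin brass tip ahead, 161 mm over all, about 35 g. Origin on its axis at the balance point (barrel from 55 mm behind to 50 mm ahead of it); x to the tip. Starts lying flat across one or two shut lids, tip roughly to the robot's left, axis 6 mm above the lids' tops.
- pen_tip (a point): the end of the pen's tip, on its axis, 86 mm ahead of the pen's origin
- tray: shallow fixed aluminium tool tray, 210 x 140 mm outside, 14 mm high, walls and floor 4 mm thick. Origin at the centre of its underside; x along its length (the way the tweezers' points look, away from the robot), y left across it, z up. The tweezers lie about 42 mm to the +y side of its middle line; the rest is free.
- tweezers: steel tweezers lying lengthwise in the tray, 128 mm long, 16 mm wide, 8 mm high, 25 g, points to the tray's +x. Origin at the middle of the underside, x to the points. Leave them.
- programmer: chip programmer: fixed grey enclosure 150 deep x 290 wide x 34 mm high with three clamshell sockets in a row, 86 mm apart (38 mm free between lids). Origin at the centre of its underside, x front to back (away from the robot), y left along the row. A 16 mm wide steel snap latch stands at the middle of each lid's front edge, lower than the lid's top.
- lid_left: robot's left-hand (+y) socket lid: grey block 60 x 48 x 14 mm, hinged on its far edge. Origin on the hinge axis, mid-width; x from the lid's front to the hinge, y left along the hinge, z out of the top face. In this frame the block spans x -64 to -4, y -24 to 24, z -3 to 11 mm (latch nib, 14 mm wide, on to x -69). Shut: z vertical, origin 60 mm over the bench. All three lids look alike and lie level.
- lid_middle: middle socket lid; shape and frame as lid_left. Its sides are bare for gripping: the socket body below is 42 mm wide and 5 mm lower than the lid's underside. A latched lid is firm: pressed, it moves under 1 mm, and it cannot be lifted.
- lid_right: robot's right-hand (-y) socket lid; shape and frame as lid_left. Of the three lids the one that is unlatched sinks about 3.5 mm at 50 mm from its hinge under about 2 N, then meets a stop; it springs back. It gives most at the front. It swings up freely about its y axis to 77 degrees and falls shut when let go (90 g).
- pot: squat stainless tip-tinner pot, 47 mm wide, 24 mm high, standing in front of the programmer. Origin at the centre of its underside. Leave it.
- bottle: small amber flux bottle, 32 mm wide, 70 mm high. Origin at the centre of its underside. Leave it.
There are look-alikes about, which are no part of the job. There is more than one size of the pen; the one meant has the size given above.

How it is judged:
On the way, in this order (a step that is already met when the one before it is completed fails the run):
1. the pen lies flat in the tray, lengthwise, tip the way the tweezers point, released (x of pen in the frame of tray between -0.035 and 0.035 m and y of pen in the frame of tray between -0.06 and 0.06 m and z of pen in the frame of tray below 0.014 m and z of pen_tip in the frame of tray between 0.004 and 0.016 m and x of pen_tip in the frame of tray above 0.04 m and angle between the x axis of pen and the x axis of tray, either way round below 0.25 rad and linear speed of pen below 0.03 m/s and contact force between the fingers and pen below 0.05 N), for 0.2 s.
2. the left lid has been tapped from above (contact force between the fingers and lid_left above 1 N and z of the grasp point in the frame of lid_left above 0.02 m and angle between lid_left's own z axis and vertical below 0.15 rad).
3. the middle lid has been tapped from above (contact force between the fingers and lid_middle above 1 N and z of the grasp point in the frame of lid_middle above 0.02 m and angle between lid_middle's own z axis and vertical below 0.15 rad).
4. the right lid has been tapped from above (contact force between the fingers and lid_right above 1 N and z of the grasp point in the frame of lid_right above 0.02 m and angle between lid_right's own z axis and vertical below 0.15 rad).
At the end, for the whole second after the job is handed in: Pen flat on the tray floor, within 35 mm of mid-length and 0.25 rad of lengthwise, tip the way the tweezers point, released; the unlatched lid at least 0.68 rad (half its travel) open, still (under 0.1 rad/s), held by the fingers; the other lids shut; bystanders within 30 mm of their places (all of step 1 and ((angle between lid_left's own z axis and vertical above 0.68 rad and angular speed of lid_left below 0.1 rad/s and contact force between the fingers and lid_left above 0.1 N and angle between each of lid_middle, lid_right's own z axis and vertical below 0.12 rad) or (angle between lid_middle's own z axis and vertical above 0.68 rad and angular speed of lid_middle below 0.1 rad/s and contact force between the fingers and lid_middle above 0.1 N and angle between each of lid_left, lid_right's own z axis and vertical below 0.12 rad) or (angle between lid_right's own z axis and vertical above 0.68 rad and angular speed of lid_right below 0.1 rad/s and contact force between the fingers and lid_right above 0.1 N and angle between each of lid_left, lid_middle's own z axis and vertical below 0.12 rad))); the arm keeps its last pose, push and grip.
It fails at once if the tweezers is pushed more than 30 mm from its place (distance of tweezers from where it was at the start of the episode above 0.03 m).
It fails at once if the pot is pushed more than 30 mm from its place (distance of pot from where it was at the start of the episode above 0.03 m).
It fails at once if the bottle is pushed more than 30 mm from its place (distance of bottle from where it was at the start of the episode above 0.03 m).
It fails at once if the pen is dropped or thrown (moves faster than 0.7 m/s out of the fingers) (contact force between the fingers and pen below 0.05 N and linear speed of pen above 0.7 m/s).
It also fails if it takes over 58 s, if anything falls off the work surface, if the arm or the gripper's body presses on something with over 40 N, if the wrist force passes 120 N, or if a joint passes its speed limit or range.

## Working session

There is one attempt and no reset: what is moved stays moved. The work goes in short steps, Python scripts to look and compute and a tool call to move; the robot and the scene stay as the last step left them, time stands still between calls to the robot, and variables do not carry over. Pictures are saved under pics/ and viewed, and the job is handed in when it is done.

Besides the shell and the picture viewer there is one more tool, called after "Call:" by a JSON object that holds its "op" and its "data", one argument or row to a line. step_arm: Moves the arm, as the interface text tells. Its arguments: {"type":"object","properties":{"travel":{"type":"array","items":{"type":"array","items":{"type":"number"}}},"twist":{"type":"array","items":{"type":"number"}},"jaw":{"type":"array","items":{"type":"number"}},"grip_force":{"type":"number"}},"required":["travel","twist","jaw"]}

```bash
mkdir -p pics; ls; cat > h.py <<'E'
import numpy as np, cv2
from workcell import env
def save(im,name): cv2.imwrite('pics/'+name+'.png',im[:,:,::-1])
def world(c,pts,T=None):
    # pts list of (u,v) -> world
    K=c['intrinsics'];out=[]
    M=np.linalg.inv(c['camera_from_world']) if T is None else T
    for u,v in pts:
        d=c['depth'][int(round(v)),int(round(u))]
        p=np.array([(u-K[0,2])/K[0,0]*d,(v-K[1,2])/K[1,1]*d,d,1])
        out.append((M@p)[:3])
    return np.array(out)
def proj(c,P):
    p=c['camera_from_world']@np.append(P,1);q=c['intrinsics']@p[:3];return q[:2]/q[2]
E
python3 - <<'E'
from h import *
s=env.read_state();print(s)
for n in ('scene','top'):
    c=env.capture(n);save(c['color'],n+'0')
    np.savez('pics/%s0.npz'%n,**c)
    print(n,c['intrinsics'].tolist(),c['camera_from_world'].round(3).tolist())
    for t in ('pen','pen_tip','tray','tweezers','programmer','lid_left','lid_middle','lid_right','pot','bottle'):
        for r in env.spot_point(t,n)[:3]:
            v,u=r['point']; print(t,round(r['score'],2),round(u),round(v),world(c,[(u,v)]).round(3))
E
```

```text
pics
{'t': 0.0, 'q': array([ 1.15380802,  0.41193196, -0.01266049,  1.59704993,  0.00557888,
        1.13430704, -0.08220692]), 'joint_velocities': array([ 7.46831938e-04, -2.08096827e-04, -1.33253275e-03, -9.51071417e-04,
        3.84086911e-04, -9.24764552e-05, -5.57912004e-05]), 'effort': array([-1.90438368e-04, -6.00633287e+01,  6.81699794e-01, -2.99419034e+01,
        1.36183767e-02,  1.07336015e-02, -2.06093873e-06]), 'position': array([ 0.21336573, -0.58691755,  0.23043096]), 'orientation': array([-3.13993601e+00,  1.19423807e-04,  3.48749967e-01]), 'wrist_force': array([ 0.54953246, -0.86804796, -0.31472624]), 'moment': array([0.03383043, 0.03038219, 0.01041461]), 'finger_gap': 1.000058572063587}
scene [[478.1418015841836, 0.0, 316.74258992844796], [0.0, 478.1418015841836, 240.5421817258264], [0.0, 0.0, 1.0]] [[-0.631, 0.776, 0.011, 0.337], [0.394, 0.333, -0.857, -0.137], [-0.668, -0.536, -0.516, 1.241], [0.0, 0.0, 0.0, 1.0]]
pen 0.83 398 273 [[0.423 0.105 0.004]]
pen 0.79 311 280 [[0.626 0.061 0.081]]
pen_tip 0.74 436 271 [[0.364 0.156 0.001]]
pen_tip 0.58 338 308 [[0.609 0.
[... 564 characters left out ...]
-0.994, 0.009, -0.104, 0.531], [0.105, 0.023, -0.994, 1.057], [0.0, 0.0, 0.0, 1.0]]
pen 0.72 299 192 [[0.616 0.055 0.085]]
pen 0.55 280 291 [[0.421 0.1   0.012]]
pen_tip 0.71 252 314 [[ 0.372  0.158 -0.001]]
pen_tip 0.65 260 180 [[0.643 0.132 0.079]]
tray 0.9 477 267 [[ 0.469 -0.314  0.004]]
tweezers 0.48 457 258 [[ 0.487 -0.271  0.004]]
programmer 0.96 290 198 [[0.606 0.074 0.069]]
lid_left 0.66 254 171 [[0.663 0.147 0.066]]
lid_middle 0.79 296 176 [[0.66  0.063 0.036]]
lid_middle 0.42 478 268 [[ 0.465 -0.316  0.003]]
lid_right 0.81 334 187 [[ 0.627 -0.015  0.073]]
lid_right 0.7 295 202 [[0.598 0.063 0.076]]
pot 0.69 364 301 [[ 0.399 -0.076  0.021]]
bottle 0.72 213 297 [[0.41  0.23  0.052]]
```

```bash
python3 - <<'E'
import cv2
a=cv2.imread('pics/top0.png');c=a[140:340,180:560];cv2.imwrite('pics/top0c.png',cv2.resize(c,None,fx=2.1,fy=2.1,interpolation=cv2.INTER_CUBIC))
E
```

```text
(no output)
```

View pics/top0c.png

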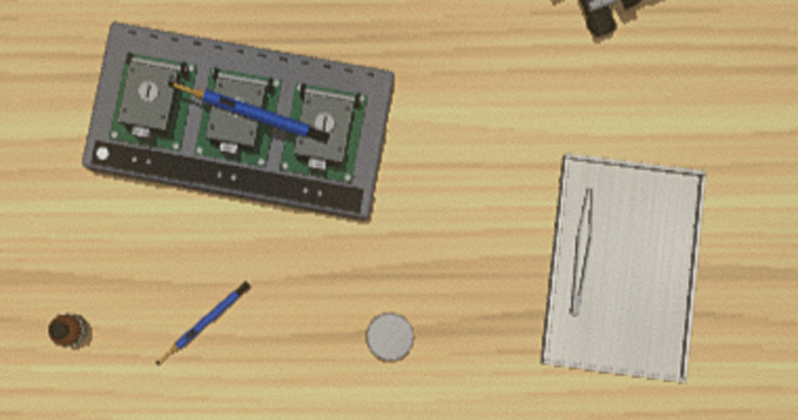

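View pics/scene0.png

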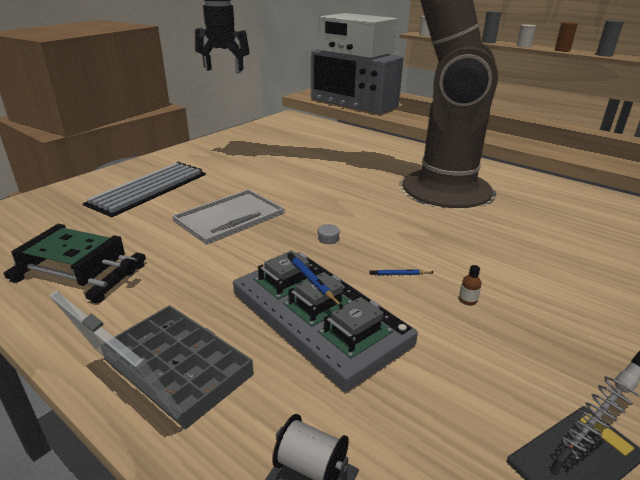

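The top view shows the full-size pen lying over the right and middle lids, with its tip near crop (172,83) and its bulb at (328,137). The smaller look-alike is on the bench. The tray is at the right, with the tweezers on its left side and their points looking away from the robot. Next I measure precisely.

```bash
python3 - <<'E'
from h import *
for n in ('top','scene'):
    c=dict(np.load('pics/%s0.npz'%n)); col=c['color'].astype(int); d=c['depth'];K=c['intrinsics']
    M=np.linalg.inv(c['camera_from_world'])
    v,u=np.mgrid[0:480,0:640]
    P=np.stack([(u-K[0,2])/K[0,0]*d,(v-K[1,2])/K[1,1]*d,d,np.ones_like(d)],-1)@M.T
    X,Y,Z=P[...,0],P[...,1],P[...,2]
    ok=d>0
    # bench bias
    m=ok&(X>.4)&(X<.5)&(Y>-.2)&(Y<-.12);print(n,'bench z',np.median(Z[m]))
    blue=(col[...,2]>col[...,0]+40)&(X>.5)&(X<.75)&(Y>-.1)&(Y<.25)&(Z>.055)
    # ray-plane at z=0.081
    def ray(u,v,z):
        r=np.stack([(u-K[0,2])/K[0,0],(v-K[1,2])/K[1,1],np.ones_like(u,float)],-1)@M[:3,:3].T
        o=M[:3,3]; return o+r*((z-o[2])/r[...,2])[...,None]
    vs,us=np.nonzero(blue)
    p=ray(us,vs,.079)[:,:2]
    mu=p.mean(0);w,V=np.linalg.eigh(np.cov(p.T));a=V[:,1]; a*=np.sign(a[1])
    t=(p-mu)@a; s=(p-mu)@V[:,0]
    print('pen blue n',len(us),'mean',mu,'dir',a,'yaw',np.arctan2(a[1],a[0]),'extent',t.min(),t.max(),'width',np.percentile(s,[2,98]),'z',np.percentile(Z[blue],[10,50,90]))
    lo,hi=np.percentile(t,[.5,99.5]); mid=mu+a*((lo+hi)/2); print('len',hi-lo,'origin est',mid+a*.0025)
    for uv in ({'top':(261,179.5)}.get(n),):
        if uv: 
            tip=ray(np.array(uv[0]),np.array(uv[1]),.077);print('tip',tip,'origin from tip',tip[:2]-a*.086)
    if n=='top':
        m=(ok&(Z>.024)&(Z<.12)&(X>.45)&(X<.78)&(Y>-.12)&(Y<.3)).astype(np.uint8)
        vs,us=np.nonzero(m); r=cv2.minAreaRect(P[...,:2][m>0].astype(np.float32));print('prog',r)
        m=(ok&(Z>.064)&(Z<.0755)&(X>.5)&(X<.75)&(Y>-.12)&(Y<.3)).astype(np.uint8)
        k,L,st,_=cv2.connectedComponentsWithStats(m)
        for i in range(1,k):
            if st[i,4]>80:
                q=P[...,:3][L==i];print('lid',st[i],cv2.minAreaRect(q[:,:2].astype(np.float32)),np.median(q[:,2]))
        # tray: rim
        m=(ok&(Z>.0095)&(Z<.025)&(X>.3)&(X<.65)&(Y>-.42)&(Y<-.2)).astype(np.uint8)
        m=cv2.morphologyEx(m,cv2.MORPH_OPEN,np.ones((1,1),np.uint8))
        k,L,st,_=cv2.connectedComponentsWithStats(m,connectivity=8)
        for i in range(1,k):
            if st[i,4]>20: q=P[...,:3][L==i];print('rim',st[i],cv2.minAreaRect(q[:,:2].astype(np.float32)))
        # tray by colour low saturation
        m=(ok&(abs(col[...,0]-col[...,2])<35)&(X>.3)&(X<.65)&(Y>-.45)&(Y<-.18)).astype(np.uint8)
        k,L,st,_=cv2.connectedComponentsWithStats(m)
        i=1+np.argmax(st[1:,4]); q=P[...,:3][L==i];print('tray',st[i],cv2.minAreaRect(q[:,:2].astype(np.float32)),np.median(q[:,2]))
        cv2.imwrite('pics/traym.png',(L==i)*255)
E
```

```text
top bench z 0.0008651521062613687
pen blue n 269 mean [0.61320194 0.04769409] dir [0.34246011 0.93953237] yaw 1.2212622387266712 extent -0.049326587758842 0.055315729884518224 width [-0.00549386  0.00535308] z [0.08026603 0.08292303 0.08533229]
len 0.10319852530164697 origin est [0.61503397 0.05272023]
tip [0.64372936 0.13147852 0.077     ] origin from tip [0.61427779 0.05067874]
prog ((0.6744313836097717, 0.05501087009906769), (0.29904794692993164, 0.2696394920349121), 79.0578842163086)
lid [236 165  29  41 741] ((0.6333943605422974, 0.15577208995819092), (0.05187397077679634, 0.07965190708637238), 81.00444793701172) 0.07145243973354098
lid [281 173  26  19 231] ((0.640871524810791, 0.06751858443021774), (0.05509709566831589, 0.02510134130716324), 71.27095794677734) 0.07184003985389675
lid [320 180  32  41 672] ((0.5998973846435547, -0.014128848910331726), (0.056677963584661484, 0.07840830832719803), 78.51373291015625) 0.07165474741790623
lid [278 191  26  23 374] ((0.5965405106544495, 0.07473866641521454), (0.05079455301165581, 0.03772389516234398), 70.22093200683594) 0.07153554269
[... 156 characters left out ...]
  30  86] ((0.452124685049057, -0.2666567862033844), (0.013333156704902649, 0.06062241271138191), 82.38459777832031)
tray [ 438  213   78  109 6946] ((0.47013628482818604, -0.31085386872291565), (0.14156785607337952, 0.21185874938964844), 82.05721282958984) 0.005567932423681365
scene bench z 0.00034355477993108785
pen blue n 331 mean [0.614695   0.04892205] dir [0.35832903 0.93359537] yaw 1.204318876082 extent -0.05636349897438053 0.05526589850577911 width [-0.00694551  0.00733706] z [0.07819568 0.0820315  0.08396556]
len 0.10749279560078198 origin est [0.61520259 0.05024452][ WARN:0@1.099] global loadsave.cpp:1063 imwrite_ Unsupported depth image for selected encoder is fallbacked to CV_8U.
```

```bash
cat >> h.py <<'E'
def plan(tgt,yaw,n,jaw,start=None,yaw0=None):
    s=env.read_state()
    p=np.array(s['position'] if start is None else start,float);psi=s['orientation'][2] if yaw0 is None else yaw0
    tgt=np.array(tgt,float);tr=[];tw=[]
    for i in range(n):
        k=n-i
        d=(tgt-p)/k*1000
        dy=(yaw-psi+np.pi)%(2*np.pi)-np.pi if k==n else yaw_rem
        c,sn=np.cos(psi),np.sin(psi)
        t=np.array([c*d[0]+sn*d[1], sn*d[0]-c*d[1], -d[2]]).round(0)
        w=round(float(-dy/k),3)
        tr.append([int(x) for x in t]);tw.append(w)
        dw=np.array([c*t[0]+sn*t[1], sn*t[0]-c*t[1], -t[2]])/1000
        p=p+dw;psi=psi-w; yaw_rem=dy+w
    for j in range(0,n,8): print('"travel":',str(tr[j:j+8]),'"twist":',str(tw[j:j+8]),'jaw',jaw)
    print('end',p.round(4),round(psi,3))
E
python3 - <<'E'
from h import *
plan([.607,.029,.2],1.215,16,45)
E
```

```text
"travel": [[36, -28, 2], [38, -26, 2], [39, -24, 2], [40, -22, 2], [41, -19, 2], [42, -17, 2], [43, -15, 2], [44, -12, 2]] "twist": [-0.054, -0.054, -0.054, -0.054, -0.054, -0.054, -0.054, -0.054] jaw 45
"travel": [[45, -10, 2], [45, -8, 2], [46, -5, 2], [46, -3, 2], [46, 0, 2], [45, 2, 2], [45, 5, 2], [45, 8, 1]] "twist": [-0.054, -0.054, -0.054, -0.054, -0.055, -0.054, -0.055, -0.054] jaw 45
end [0.6071 0.0286 0.2003] 1.215
```

Call:
{"op": "step_arm", "data": {
  "travel": [
    [36, -28, 2],
    [38, -26, 2],
    [39, -24, 2],
    [40, -22, 2],
    [41, -19, 2],
    [42, -17, 2],
    [43, -15, 2],
    [44, -12, 2]
  ],
  "twist": [-0.054, -0.054, -0.054, -0.054, -0.054, -0.054, -0.054, -0.054],
  "jaw": [45, 45, 45, 45, 45, 45, 45, 45],
  "grip_force": 30
}}

```text
t: 1.9
position: [0.4099, -0.278, 0.2156]
orientation: [3.141, 0.0, 0.783]
wrist_force: [0.7, -0.8, 0.3]
finger_gap: 0.447
```

Call:
{"op": "step_arm", "data": {
  "travel": [
    [45, -10, 2],
    [45, -8, 2],
    [46, -5, 2],
    [46, -3, 2],
    [46, 0, 2],
    [45, 2, 2],
    [45, 5, 2],
    [45, 8, 1]
  ],
  "twist": [-0.054, -0.054, -0.054, -0.054, -0.055, -0.054, -0.055, -0.054],
  "jaw": [45, 45, 45, 45, 45, 45, 45, 45]
}}

```text
t: 2.7
position: [0.6078, 0.03, 0.2002]
orientation: [3.141, 0.0, 1.217]
wrist_force: [1.1, -0.1, 0.6]
finger_gap: 0.451
```

```bash
cat >> h.py <<'E'
from scipy.spatial.transform import Rotation as Rn
def wristcap():
    s=env.read_state();c=env.capture('wrist')
    T=np.eye(4);T[:3,:3]=Rn.from_euler('xyz',s['orientation']).as_matrix();T[:3,3]=s['position']
    return c,T@c['T_tool_cam']
def cloud(c,M):
    K=c['intrinsics'];d=c['depth'];v,u=np.mgrid[0:480,0:640]
    return np.stack([(u-K[0,2])/K[0,0]*d,(v-K[1,2])/K[1,1]*d,d,np.ones_like(d)],-1)@M.T
E
python3 - <<'E'
from h import *
c,M=wristcap();save(c['color'],'w1');np.savez('pics/w1.npz',M=M,**c)
print(c['T_tool_cam'].round(3).tolist(),c['intrinsics'].round(1).tolist())
P=cloud(c,M);col=c['color'].astype(int);d=c['depth']
X,Y,Z=P[...,0],P[...,1],P[...,2]
blue=(d>0)&(col[...,2]>col[...,0]+40)&(Z>.055)&(Z<.1)
q=P[blue][:,:2];mu=np.median(q,0);w,V=np.linalg.eigh(np.cov(q.T));a=V[:,1]*np.sign(V[1,1]);t=(q-mu)@a;s=(q-mu)@V[:,0]
lo,hi=np.percentile(t,[.3,99.7]);sl=np.percentile(s,[1,99])
print(len(q),a,np.arctan2(a[1],a[0]),hi-lo,sl,'orig',mu+a*((lo+hi)/2+.0025)+V[:,0]*sl.mean(),'ztop',np.percentile(Z[blue],[50,90,98]))
m=((d>0)&(Z>.067)&(Z<.0755)).astype(np.uint8);k,L,st,_=cv2.connectedComponentsWithStats(m)
for i in range(1,k):
    if st[i,4]>800: qq=P[L==i];print(st[i],cv2.minAreaRect(qq[:,:2].astype(np.float32)),np.median(qq[:,2]))
E
```

```text
[[0.0, -0.957, -0.29, 0.074], [1.0, 0.0, -0.0, -0.001], [0.0, -0.29, 0.957, -0.144], [0.0, 0.0, 0.0, 1.0]] [[424.6, 0.0, 320.0], [0.0, 424.6, 244.2], [0.0, 0.0, 1.0]]
2953 [0.33934164 0.9406632 ] 1.2245794069560083 0.10400367760178686 [-0.00611806  0.00579145] orig [0.61373552 0.05518247] ztop [0.08364671 0.08500797 0.08566278]
[ 229    0  114   74 6688] ((0.630976140499115, 0.15210174024105072), (0.03941245749592781, 0.060113489627838135), 78.88707733154297) 0.07252272794067346
[ 326  122   36   82 2419] ((0.6336773037910461, 0.0687059611082077), (0.04811696335673332, 0.023768072947859764), 78.3662109375) 0.07244609283841924
[ 258  130   49   82 3228] ((0.6010645627975464, 0.07502555847167969), (0.048137880861759186, 0.030537178739905357), 78.40096282958984) 0.07244238476723652
[ 284  251   93   78 4795] ((0.5993493795394897, -0.012177981436252594), (0.04872414097189903, 0.060024142265319824), 78.91012573242188) 0.0724050420384324
```

View pics/w1.png

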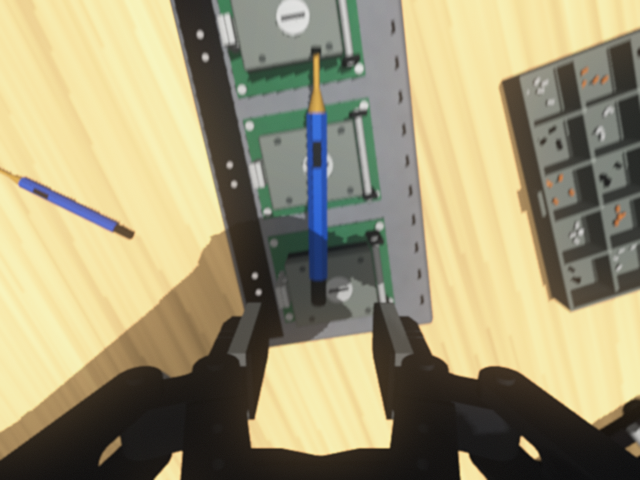

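The wrist view shows the pen barrel at column 317, rows 110–280, over the middle and right lids. All the measurements agree within about 3 mm. I descend into the gap between the two lids.

Call:
{"op": "step_arm", "data": {
  "travel": [
    [-1, -2, 30],
    [0, 0, 30],
    [0, 0, 25],
    [0, 0, 20],
    [0, 0, 15],
    [0, 0, 9],
    [0, 0, 0],
    [0, 0, 0]
  ],
  "twist": [-0.005, 0, 0, 0, 0, 0, 0, 0],
  "jaw": [45, 45, 45, 45, 45, 45, 45, 45]
}}

```text
t: 3.55
position: [0.6053, 0.0284, 0.072]
orientation: [3.141, -0.0, 1.22]
wrist_force: [0.6, 0.3, 0.2]
finger_gap: 0.449
```

Call:
{"op": "step_arm", "data": {
  "travel": [
    [0, 0, 0],
    [0, 0, 0],
    [0, 0, 0],
    [0, 0, 0],
    [0, 0, 0],
    [0, 0, 0],
    [0, 0, 0],
    [0, 0, 0]
  ],
  "twist": [0, 0, 0, 0, 0, 0, 0, 0],
  "jaw": [30, 20, 10, 5, 5, 5, 5, 5],
  "grip_force": 30
}}

```text
t: 4.35
position: [0.6053, 0.0284, 0.0721]
orientation: [3.14, -0.0, 1.22]
wrist_force: [-1.2, -0.9, 5.6]
finger_gap: 0.13
```

```bash
python3 - <<'E'
from h import *
c,M=wristcap();save(c['color'],'w2')
E
```

```text
(no output)
```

View pics/w2.png

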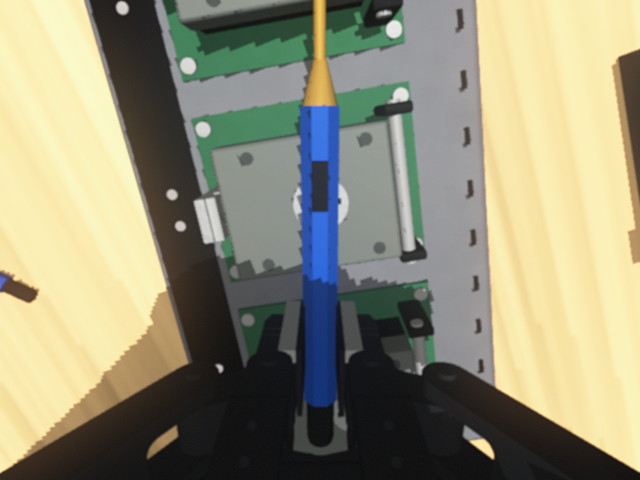

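The pads hold the barrel at (320,350), with the tip pointing up the image. Lifting.

Call:
{"op": "step_arm", "data": {
  "travel": [
    [0, 0, -3],
    [0, 0, -7],
    [0, 0, -12],
    [0, 0, -15],
    [0, 0, -20],
    [0, 0, -20],
    [0, 0, -10],
    [0, 0, 0]
  ],
  "twist": [0, 0, 0, 0, 0, 0, 0, 0],
  "jaw": [5, 5, 5, 5, 5, 5, 5, 5]
}}

```text
t: 5.2
position: [0.606, 0.0285, 0.1606]
orientation: [3.138, -0.001, 1.22]
wrist_force: [0.9, 0.5, -0.6]
finger_gap: 0.128
```

```bash
python3 - <<'E'
from h import *
c,M=wristcap();save(c['color'],'w3')
P=cloud(c,M);col=c['color'].astype(int);d=c['depth']
Tw=np.linalg.inv(M@np.linalg.inv(c['T_tool_cam']))
Q=P@Tw.T  # tool frame
blue=(d>0)&(col[...,2]>col[...,0]+40)&(d<.25)
q=Q[blue][:,:3];print(len(q))
for lo in np.arange(-.05,.1,.01):
    m=(q[:,0]>lo)&(q[:,0]<lo+.01)
    if m.sum()>20: print(round(lo,2),m.sum(),q[m][:,1].mean().round(4),np.percentile(q[m][:,2],5).round(4))
brass=(d>0)&(d<.3)&(col[...,0]>col[...,2]+60)&(Q[...,2]<.03)
b=Q[brass];print('brass x',np.percentile(b[:,0],[0,50,100]),b[:,2].mean()if len(b) else 0)
s=env.read_state();print(s['position'],s['wrist_force'],s['finger_gap'])
c=env.capture('scene');save(c['color'],'s3')
# tray plan
y=-.139;R=np.array([[np.cos(y),-np.sin(y)],[np.sin(y),np.cos(y)]])
o=np.array([.470,-.311])+R@[0-.024,-.012]; print('place',o)
plan([*o,.09],-.139,16,5)
E
```

```text
9803
-0.03 528 -0.0011 -0.013
-0.02 764 -0.0011 -0.0129
-0.01 774 -0.0011 -0.0131
0.0 804 -0.0012 -0.0129
0.01 919 -0.0013 -0.0128
0.02 996 -0.0013 -0.0129
0.03 1076 -0.0012 -0.0129
0.04 953 -0.0015 -0.0129
0.05 748 -0.0013 -0.0126
0.06 1266 -0.0013 -0.0129
0.07 975 -0.0015 -0.013
brass x [-0.04824748  0.08435007  0.10640726] -0.01575194638311268
[0.60521782 0.02832339 0.15917077] [-0.63478586 -0.13624226 -0.36372992] 0.12689787969791755
place [ 0.44456884 -0.31955899]
"travel": [[-24, -2, 4], [-24, 0, 4], [-24, 2, 4], [-24, 4, 4], [-23, 6, 4], [-22, 8, 4], [-22, 10, 4], [-21, 12, 4]] "twist": [0.085, 0.085, 0.085, 0.085, 0.085, 0.085, 0.085, 0.085] jaw 5
"travel": [[-20, 14, 5], [-18, 15, 4], [-17, 17, 5], [-16, 18, 4], [-14, 19, 5], [-12, 20, 4], [-11, 21, 5], [-9, 23, 4]] "twist": [0.085, 0.085, 0.085, 0.085, 0.085, 0.085, 0.084, 0.085] jaw 5
end [ 0.4441 -0.3199  0.0902] -0.139
```

View pics/w3.png

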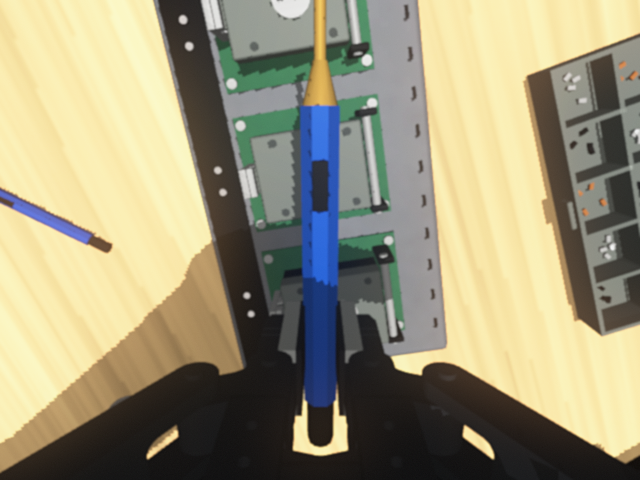

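The pen is level in the grip, with its axis about 7 mm behind the finger ends and its origin about 28 mm ahead of the TCP. Carrying it to above the tray.

Call:
{"op": "step_arm", "data": {
  "travel": [
    [-24, -2, 4],
    [-24, 0, 4],
    [-24, 2, 4],
    [-24, 4, 4],
    [-23, 6, 4],
    [-22, 8, 4],
    [-22, 10, 4],
    [-21, 12, 4]
  ],
  "twist": [0.085, 0.085, 0.085, 0.085, 0.085, 0.085, 0.085, 0.085],
  "jaw": [5, 5, 5, 5, 5, 5, 5, 5]
}}

```text
t: 6.1
position: [0.5227, -0.1466, 0.125]
orientation: [-3.14, 0.002, 0.536]
wrist_force: [-0.4, -1.0, -0.3]
finger_gap: 0.131
```

Call:
{"op": "step_arm", "data": {
  "travel": [
    [-20, 14, 5],
    [-18, 15, 4],
    [-17, 17, 5],
    [-16, 18, 4],
    [-14, 19, 5],
    [-12, 20, 4],
    [-11, 21, 5],
    [-9, 23, 4]
  ],
  "twist": [0.085, 0.085, 0.085, 0.085, 0.085, 0.085, 0.084, 0.085],
  "jaw": [5, 5, 5, 5, 5, 5, 5, 5]
}}

```text
t: 6.9
position: [0.4434, -0.3213, 0.0898]
orientation: [-3.141, 0.0, -0.146]
wrist_force: [0.3, 0.6, -0.5]
finger_gap: 0.125
```

```bash
python3 - <<'E'
from h import *
c,M=wristcap();save(c['color'],'w4')
P=cloud(c,M);d=c['depth'];Z=P[...,2]
s=env.read_state();print(s['position'],s['orientation'])
E
```

```text
[ 0.44063266 -0.32585169  0.08932401] [ 3.13922420e+00  1.64825362e-03 -1.55499923e-01]
```

View pics/w4.png

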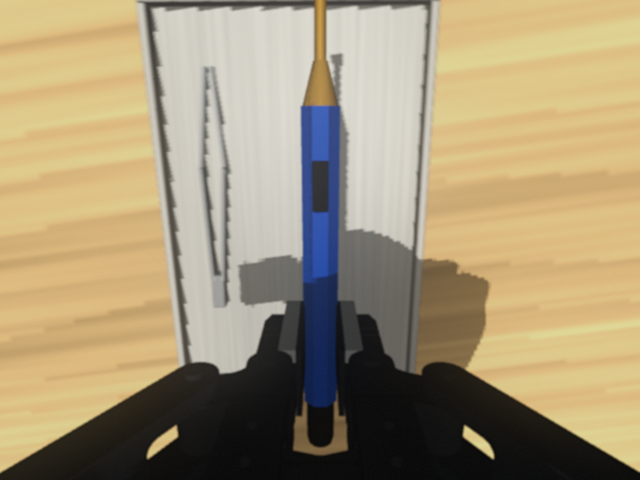

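The pen is aligned over the tray's free middle, with the tweezers at column 215 well clear. Lowering.

Call:
{"op": "step_arm", "data": {
  "travel": [
    [0, 0, 18],
    [0, 0, 20],
    [0, 0, 16],
    [0, 0, 12],
    [0, 0, 8],
    [0, 0, 6],
    [0, 0, 4],
    [0, 0, 0]
  ],
  "twist": [0, 0, 0, 0, 0, 0, 0, 0],
  "jaw": [5, 5, 5, 5, 5, 5, 5, 5]
}}

```text
t: 7.75
position: [0.4443, -0.3197, 0.0061]
orientation: [-3.142, 0.0, -0.139]
wrist_force: [0.7, 0.4, -0.9]
finger_gap: 0.129
```

```bash
python3 - <<'E'
from h import *
s=env.read_state();print(s['position'],s['orientation'],s['wrist_force'])
E
```

```text
[ 0.44433301 -0.31971343  0.00612901] [-3.14155694e+00  1.33703184e-04 -1.39294744e-01] [ 0.74469753  0.4207268  -0.86795158]
```

Call:
{"op": "step_arm", "data": {
  "travel": [
    [0, 0, 1],
    [0, 0, 0],
    [0, 0, 0],
    [0, 0, 0],
    [0, 0, 0],
    [0, 0, 0],
    [0, 0, 0],
    [0, 0, 0]
  ],
  "twist": [0, 0, 0, 0, 0, 0, 0, 0],
  "jaw": [5, 5, 14, 16, 20, 26, 32, 32]
}}

```text
t: 8.55
position: [0.4443, -0.3197, 0.0053]
orientation: [3.142, -0.0, -0.139]
wrist_force: [0.3, -0.4, -0.9]
finger_gap: 0.32
```

Call:
{"op": "step_arm", "data": {
  "travel": [
    [0, 0, 0],
    [0, 0, -5],
    [0, 0, -15],
    [0, 0, -30],
    [0, 0, -40],
    [0, 0, -35],
    [0, 0, -10],
    [0, 0, 0]
  ],
  "twist": [0, 0, 0, 0, 0, 0, 0, 0],
  "jaw": [32, 32, 32, 32, 32, 32, 32, 32]
}}

```text
t: 9.35
position: [0.4452, -0.3203, 0.1423]
orientation: [3.14, -0.004, -0.139]
wrist_force: [-0.1, 0.6, -0.9]
finger_gap: 0.316
```

```bash
python3 - <<'E'
from h import *
c,M=wristcap();save(c['color'],'w5')
P=cloud(c,M);col=c['color'].astype(int);d=c['depth'];Z=P[...,2]
blue=(d>0)&(col[...,2]>col[...,0]+40)&(Z<.05)
q=P[blue][:,:2];mu=np.median(q,0);w,V=np.linalg.eigh(np.cov(q.T));a=V[:,1]*np.sign(V[0,1]);t=(q-mu)@a
lo,hi=np.percentile(t,[.3,99.7]);print(np.arctan2(a[1],a[0]),hi-lo,np.percentile(Z[blue],[5,50,95]))
# front end + -50 
o=mu+a*(hi-.050);y=-.139;R=np.array([[np.cos(y),-np.sin(y)],[np.sin(y),np.cos(y)]]);print('tray frame',R.T@(o-[.470,-.311]))
# z along barrel
for l in np.arange(lo,hi,.02):
    m=(t>l)&(t<l+.02);print(round(l,3),np.percentile(P[blue][m][:,2],90).round(4),end=' ')
c=env.capture('top');save(cv2.resize(c['color'][190:340,400:560],None,fx=4,fy=4),'t5')
print(env.read_state()['position'])
E
```

```text
-0.13723324106926213 0.10288037132778156 [0.01443142 0.01685441 0.01840644]
tray frame [ 0.00089639 -0.0110998 ]
-0.056 0.0183 -0.036 0.0182 -0.016 0.018 0.004 0.018 0.024 0.0179 0.044 0.0181 [ 0.44380965 -0.3194291   0.13956742]
```

View pics/w5.png

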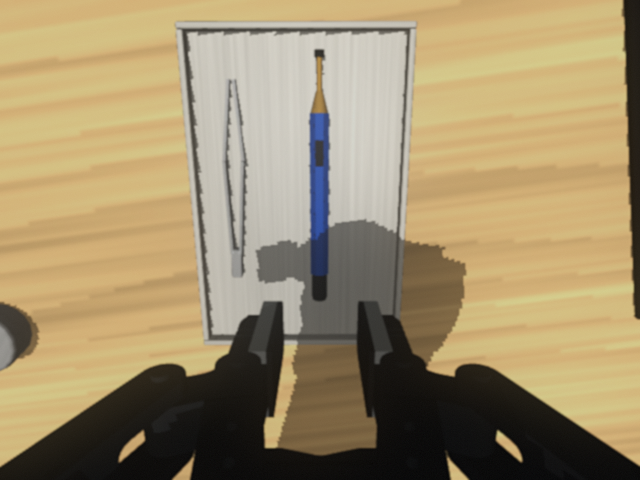

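The pen lies flat at tray (0.001, −0.011), parallel to the tweezers and with its tip pointing the same way. Moving above the left lid.

```bash
python3 - <<'E'
from h import *
print(env.read_state()['q'])
plan([.6168,.1597,.10],-.195,16,0)
E
```

```text
[ 0.60127808  0.38172994 -0.08359327  1.88223565  0.04037356  0.88014244
 -1.21205714]
"travel": [[7, -31, 2], [6, -31, 3], [6, -31, 2], [6, -31, 3], [6, -31, 2], [6, -31, 3], [6, -31, 2], [6, -31, 3]] "twist": [0.003, 0.004, 0.003, 0.004, 0.003, 0.004, 0.003, 0.004] jaw 0
"travel": [[6, -32, 2], [6, -32, 3], [5, -31, 2], [5, -32, 3], [5, -31, 2], [5, -32, 3], [5, -31, 2], [6, -32, 3]] "twist": [0.003, 0.004, 0.003, 0.004, 0.003, 0.004, 0.003, 0.004] jaw 0
end [0.617  0.1597 0.0996] -0.195
```

Call:
{"op": "step_arm", "data": {
  "travel": [
    [7, -31, 2],
    [6, -31, 3],
    [6, -31, 2],
    [6, -31, 3],
    [6, -31, 2],
    [6, -31, 3],
    [6, -31, 2],
    [6, -31, 3]
  ],
  "twist": [0.003, 0.004, 0.003, 0.004, 0.003, 0.004, 0.003, 0.004],
  "jaw": [0, 0, 0, 0, 0, 0, 0, 0]
}}

```text
t: 10.25
position: [0.5293, -0.0806, 0.1183]
orientation: [3.141, 0.003, -0.167]
wrist_force: [0.2, -0.3, -0.2]
finger_gap: 0.002
```

Call:
{"op": "step_arm", "data": {
  "travel": [
    [6, -32, 2],
    [6, -32, 3],
    [5, -31, 2],
    [5, -32, 3],
    [5, -31, 2],
    [5, -32, 3],
    [5, -31, 2],
    [6, -32, 3]
  ],
  "twist": [0.003, 0.004, 0.003, 0.004, 0.003, 0.004, 0.003, 0.004],
  "jaw": [0, 0, 0, 0, 0, 0, 0, 0]
}}

```text
t: 11.05
position: [0.6165, 0.1602, 0.0978]
orientation: [3.14, 0.003, -0.195]
wrist_force: [-0.5, 0.3, 1.2]
finger_gap: -0.003
```

Call:
{"op": "step_arm", "data": {
  "travel": [
    [0, 0, 0],
    [0, 0, 10],
    [0, 0, 10],
    [0, 0, 4],
    [0, 0, 2],
    [0, 0, 2],
    [0, 0, 1],
    [0, 0, 0]
  ],
  "twist": [0, 0, 0, 0, 0, 0, 0, 0],
  "jaw": [0, 0, 0, 0, 0, 0, 0, 0]
}}

```text
t: 11.85
position: [0.6177, 0.1592, 0.0715]
orientation: [-3.141, -0.0, -0.195]
wrist_force: [0.4, 0.6, 0.3]
finger_gap: -0.0
```

Call:
{"op": "step_arm", "data": {
  "travel": [
    [0, 0, 1],
    [0, 0, 1],
    [0, 0, 1],
    [0, 0, 0],
    [0, 0, 0],
    [0, 0, 0],
    [0, 0, 0],
    [0, 0, 0]
  ],
  "twist": [0, 0, 0, 0, 0, 0, 0, 0],
  "jaw": [0, 0, 0, 0, 0, 0, 0, 0]
}}

```text
t: 12.65
position: [0.6173, 0.1595, 0.0683]
orientation: [3.142, 0.0, -0.195]
wrist_force: [-3.7, 0.4, 4.0]
finger_gap: 0.002
```

Call:
{"op": "step_arm", "data": {
  "travel": [
    [0, 0, 1],
    [0, 0, 1],
    [0, 0, 0],
    [0, 0, 0],
    [0, 0, 0],
    [0, 0, 0],
    [0, 0, 0],
    [0, 0, 0]
  ],
  "twist": [0, 0, 0, 0, 0, 0, 0, 0],
  "jaw": [0, 0, 0, 0, 0, 0, 0, 0]
}}

```text
t: 13.45
position: [0.6174, 0.1595, 0.0677]
orientation: [-3.141, -0.0, -0.195]
wrist_force: [-8.3, -2.3, 15.8]
finger_gap: -0.001
```

Call:
{"op": "step_arm", "data": {
  "travel": [
    [0, 0, -15],
    [0, 0, -10],
    [0, 26, 0],
    [0, 30, 0],
    [0, 30, 0],
    [0, 0, 0],
    [0, 0, 8],
    [0, 0, 7]
  ],
  "twist": [0, 0, 0, 0, 0, 0, 0, 0],
  "jaw": [0, 0, 0, 0, 0, 0, 0, 0]
}}

```text
t: 14.25
position: [0.6013, 0.0761, 0.0761]
orientation: [-3.141, -0.001, -0.194]
wrist_force: [0.7, -1.0, 0.4]
finger_gap: -0.002
```

Call:
{"op": "step_arm", "data": {
  "travel": [
    [0, 0, 2],
    [0, 0, 1],
    [0, 0, 1],
    [0, 0, 0],
    [0, 0, 0],
    [0, 0, 0],
    [0, 0, 0],
    [0, 0, 0]
  ],
  "twist": [0, 0, 0, 0, 0, 0, 0, 0],
  "jaw": [0, 0, 0, 0, 0, 0, 0, 0]
}}

```text
t: 15.05
position: [0.6009, 0.075, 0.0724]
orientation: [-3.142, -0.0, -0.195]
wrist_force: [-0.4, 0.3, 0.5]
finger_gap: 0.001
```

Call:
{"op": "step_arm", "data": {
  "travel": [
    [0, 0, 1],
    [0, 0, 1],
    [0, 0, 1],
    [0, 0, 0],
    [0, 0, 0],
    [0, 0, 0],
    [0, 0, 0],
    [0, 0, 0]
  ],
  "twist": [0, 0, 0, 0, 0, 0, 0, 0],
  "jaw": [0, 0, 0, 0, 0, 0, 0, 0]
}}

```text
t: 15.85
position: [0.6009, 0.075, 0.0709]
orientation: [-3.142, -0.001, -0.195]
wrist_force: [-5.0, -0.9, 14.0]
finger_gap: -0.001
```

The middle lid is firm (14 N at z = 0.0709), whereas the left sank to 0.0683 at 4 N. Now the right lid.

Call:
{"op": "step_arm", "data": {
  "travel": [
    [0, 0, -12],
    [0, 0, -10],
    [0, 26, 0],
    [0, 30, 0],
    [0, 30, 0],
    [0, 0, 0],
    [0, 0, 8],
    [0, 0, 9]
  ],
  "twist": [0, 0, 0, 0, 0, 0, 0, 0],
  "jaw": [0, 0, 0, 0, 0, 0, 0, 0]
}}

```text
t: 16.65
position: [0.5848, -0.0081, 0.0742]
orientation: [-3.141, -0.001, -0.194]
wrist_force: [0.0, 0.1, -0.1]
finger_gap: -0.001
```

Call:
{"op": "step_arm", "data": {
  "travel": [
    [0, 0, 2],
    [0, 0, 1],
    [0, 0, 1],
    [0, 0, 1],
    [0, 0, 0],
    [0, 0, 0],
    [0, 0, 0],
    [0, 0, 0]
  ],
  "twist": [0, 0, 0, 0, 0, 0, 0, 0],
  "jaw": [0, 0, 0, 0, 0, 0, 0, 0]
}}

```text
t: 17.45
position: [0.5835, -0.0079, 0.0708]
orientation: [-3.142, 0.001, -0.193]
wrist_force: [-8.9, 1.3, 19.1]
finger_gap: 0.001
```

Right lid is firm too (19 N at 0.0708), so the left lid is the unlatched one. Going back above it with the jaws open.

Call:
{"op": "step_arm", "data": {
  "travel": [
    [0, 0, -20],
    [0, 0, -40],
    [0, -30, -30],
    [0, -40, -30],
    [0, -40, 0],
    [0, -40, 0],
    [0, -22, 0],
    [0, 0, 0]
  ],
  "twist": [0, 0, 0, 0, 0, 0, 0, 0],
  "jaw": [0, 0, 80, 80, 80, 80, 80, 80],
  "grip_force": 25
}}

```text
t: 18.25
position: [0.6167, 0.1657, 0.1887]
orientation: [-3.139, 0.001, -0.188]
wrist_force: [0.0, 0.0, -0.9]
finger_gap: 0.797
```

```bash
python3 - <<'E'
from h import *
c,M=wristcap();save(c['color'],'w6')
s=env.read_state();print(s['position'],s['orientation'],s['finger_gap'])
P=cloud(c,M);d=c['depth'];Z=P[...,2]
m=((d>0)&(Z>.067)&(Z<.0765)).astype(np.uint8);k,L,st,_=cv2.connectedComponentsWithStats(m)
for i in range(1,k):
    if st[i,4]>800: qq=P[L==i];print(st[i],cv2.minAreaRect(qq[:,:2].astype(np.float32)),np.median(qq[:,2]))
E
```

```text
[0.61681768 0.16258516 0.18855347] [-3.14107084e+00  1.24385549e-03 -1.90329930e-01] 0.7963241504563942
[ 292  160   79  108 7494] ((0.6274913549423218, 0.15783420205116272), (0.04808889701962471, 0.06962807476520538), 79.1955795288086) 0.07248798361687545
[ 425  160   88  108 7730] ((0.6115482449531555, 0.0735044926404953), (0.04862906038761139, 0.06928998231887817), 79.25460815429688) 0.07243556279866853
[ 556  160   84  109 7448] ((0.5951471328735352, -0.010517619550228119), (0.04989956319332123, 0.06979193538427353), 79.09185791015625) 0.07234216318209244
```

View pics/w6.png

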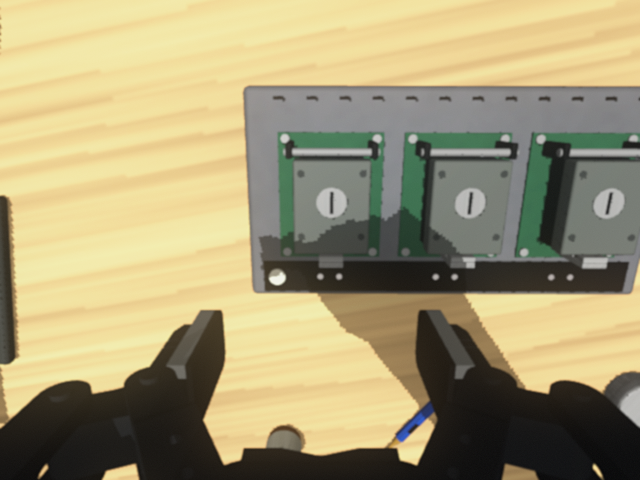

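The left lid is at (331,205), between the open fingers, and its lateral alignment is within a millimetre. Descending around it.

Call:
{"op": "step_arm", "data": {
  "travel": [
    [-3, 0, 20],
    [0, 0, 30],
    [0, 0, 30],
    [0, 0, 25],
    [0, 0, 18],
    [0, 0, 12],
    [0, 0, 6],
    [0, 0, 0]
  ],
  "twist": [0, 0, 0, 0, 0, 0, 0, 0],
  "jaw": [80, 80, 80, 80, 80, 80, 80, 80]
}}

```text
t: 19.1
position: [0.6144, 0.1594, 0.0478]
orientation: [3.141, 0.001, -0.196]
wrist_force: [0.7, -0.5, -0.5]
finger_gap: 0.796
```

Call:
{"op": "step_arm", "data": {
  "travel": [
    [0, 0, 0],
    [0, 0, 0],
    [0, 0, 0],
    [0, 0, 0],
    [0, 0, 0],
    [0, 0, 0],
    [0, 0, 0],
    [0, 0, 0]
  ],
  "twist": [0, 0, 0, 0, 0, 0, 0, 0],
  "jaw": [75, 68, 62, 58, 54, 50, 45, 45],
  "grip_force": 20
}}

```text
t: 19.9
position: [0.6146, 0.1597, 0.0486]
orientation: [3.141, -0.0, -0.195]
wrist_force: [-2.4, -1.5, 5.5]
finger_gap: 0.565
```

```bash
python3 - <<'E'
from h import *
c,M=wristcap();save(c['color'],'w7')
s=env.read_state();print(s['position'],s['orientation'],s['finger_gap'],s['wrist_force'])
c=env.capture('scene');save(cv2.resize(c['color'][180:400,200:480],None,fx=2.6,fy=2.6),'s7')
E
```

```text
[0.61462005 0.159652   0.04856325] [ 3.14123843e+00 -2.16134482e-04 -1.95182949e-01] 0.5560815654090893 [-2.08653064 -2.76358642  4.85599242]
```

View pics/s7.png

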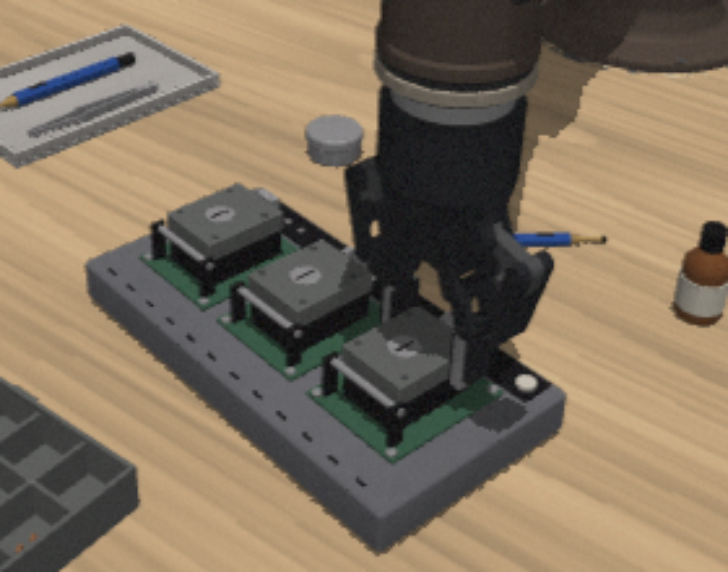

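View pics/w7.png

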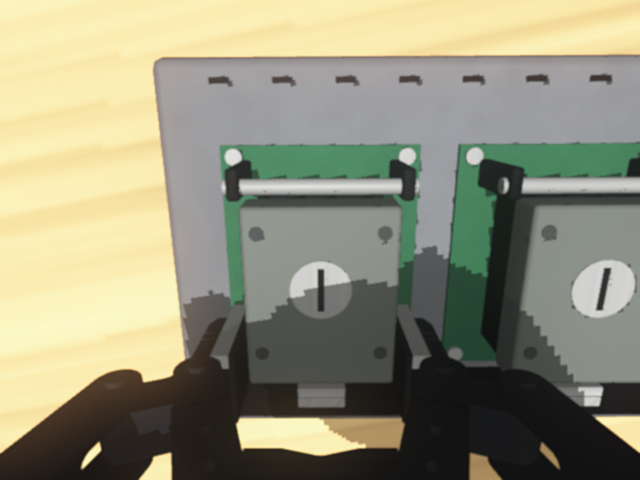

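```bash
python3 - <<'E'
import numpy as np
r=.0506;ph=.151+np.linspace(0,1.0,17)
x=-r*np.cos(ph)*1e3;z=r*np.sin(ph)*1e3
rx=np.round(x-x[0],1);rz=np.round(z-z[0],1)
print([[round(float(a),1),0,round(float(-b),1)] for a,b in zip(np.diff(rx),np.diff(rz))])
E
```

```text
[[0.6, 0, -3.1], [0.7, 0, -3.1], [1.0, 0, -3.0], [1.1, 0, -2.9], [1.4, 0, -2.9], [1.5, 0, -2.8], [1.6, 0, -2.7], [1.9, 0, -2.6], [2.0, 0, -2.4], [2.1, 0, -2.3], [2.3, 0, -2.2], [2.4, 0, -2.1], [2.5, 0, -1.8], [2.7, 0, -1.8], [2.8, 0, -1.5], [2.8, 0, -1.4]]
```

Call:
{"op": "step_arm", "data": {
  "travel": [
    [0.6, 0, -3.1],
    [0.7, 0, -3.1],
    [1, 0, -3],
    [1.1, 0, -2.9],
    [1.4, 0, -2.9],
    [1.5, 0, -2.8],
    [1.6, 0, -2.7],
    [1.9, 0, -2.6]
  ],
  "twist": [0, 0, 0, 0, 0, 0, 0, 0],
  "jaw": [45, 45, 45, 45, 45, 45, 45, 45],
  "grip_force": 28
}}

```text
t: 20.8
position: [0.6235, 0.1579, 0.0714]
orientation: [3.141, 0.002, -0.195]
wrist_force: [-5.0, -1.9, -4.7]
finger_gap: 0.555
```

```bash
python3 - <<'E'
from h import *
c,M=wristcap();save(c['color'],'w8')
s=env.read_state();print(s['position'],s['orientation'],s['finger_gap'],s['wrist_force'])
c=env.capture('scene');save(cv2.resize(c['color'][180:400,200:480],None,fx=2.6,fy=2.6),'s8')
E
```

```text
[0.62389079 0.15778115 0.07183736] [ 3.14095626e+00  1.04360342e-03 -1.95326199e-01] 0.5576684593233253 [-5.65960991 -2.27422096 -3.23058005]
```

View pics/s8.png

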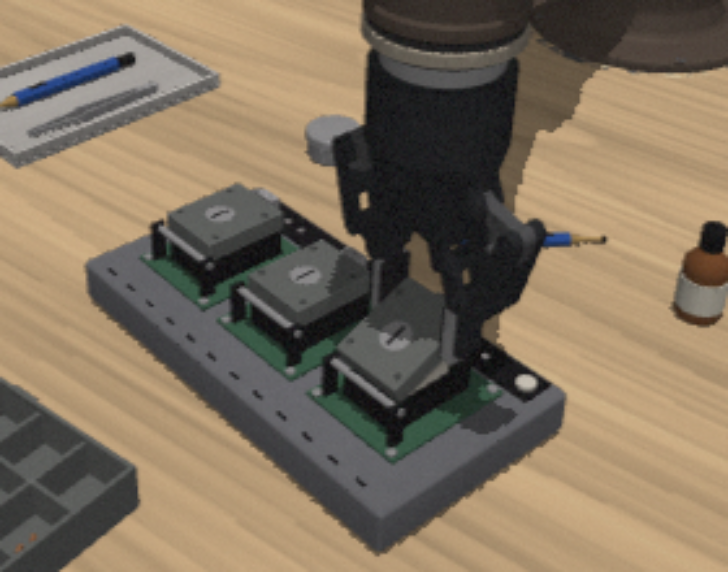

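View pics/w8.png

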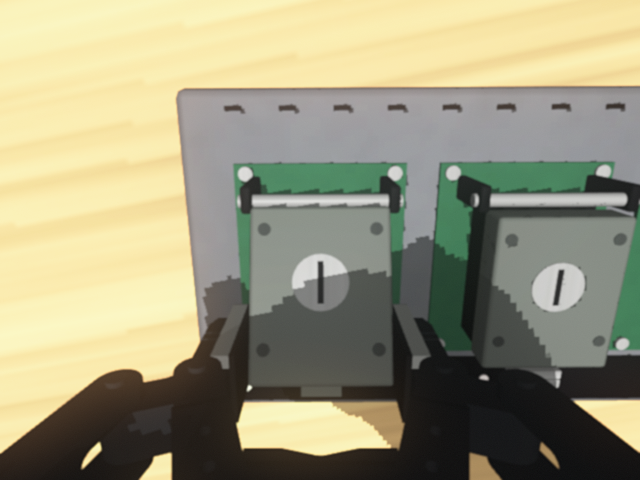

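The lid is opening and following the fingers. I continue on the arc.

Call:
{"op": "step_arm", "data": {
  "travel": [
    [2, 0, -2.4],
    [2.1, 0, -2.3],
    [2.3, 0, -2.2],
    [2.4, 0, -2.1],
    [2.5, 0, -1.8],
    [2.7, 0, -1.8],
    [2.8, 0, -1.5],
    [2.8, 0, -1.4]
  ],
  "twist": [0, 0, 0, 0, 0, 0, 0, 0],
  "jaw": [45, 45, 45, 45, 45, 45, 45, 45]
}}

```text
t: 21.7
position: [0.6425, 0.1542, 0.0872]
orientation: [3.141, 0.002, -0.195]
wrist_force: [-6.9, -2.3, -1.2]
finger_gap: 0.556
```

```bash
cat > ang.py <<'E'
from h import *
import sys
n=sys.argv[1]
c,M=wristcap();save(c['color'],'w'+n)
s=env.read_state();print(s['position'],s['orientation'],s['finger_gap'],s['wrist_force'])
P=cloud(c,M);d=c['depth'];o=np.array([.6325,.1566]);ux=np.array([.981,-.194]);uy=np.array([.194,.981])
q=P[...,:2]-o;lx=q@ux-.034;ly=q@uy;Z=P[...,2]
m=(d>0)&(abs(ly)<.018)&(Z>.07)&(Z<.14)&(lx>-.07)&(lx<.0)
A=np.c_[lx[m],np.ones(m.sum())];z=Z[m];w=np.ones(len(z),bool)
for _ in range(10):
    k,*_r=np.linalg.lstsq(A[w],z[w],rcond=None);w=abs(A@k-z)<.003
print('lid slope angle',np.arctan(-k[0]),w.sum(),len(z))
c=env.capture('scene');save(cv2.resize(c['color'][180:400,200:480],None,fx=2.6,fy=2.6),'s'+n)
E
python3 ang.py 9
```

```text
[0.64320994 0.15406761 0.08747972] [ 3.14110552e+00  9.68284875e-04 -1.95289790e-01] 0.5512324938106852 [-6.51944659 -3.03260504  0.27506051]
lid slope angle 0.8249886982945359 14986 16327
```

View pics/s9.png

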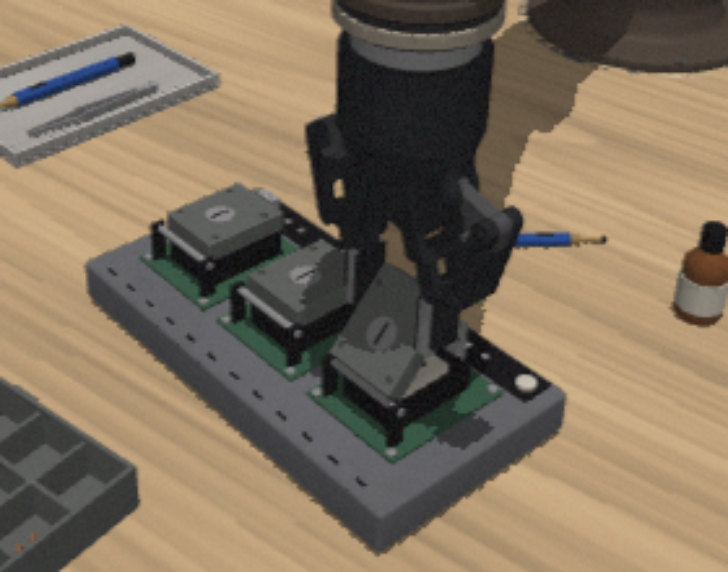

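View pics/w9.png

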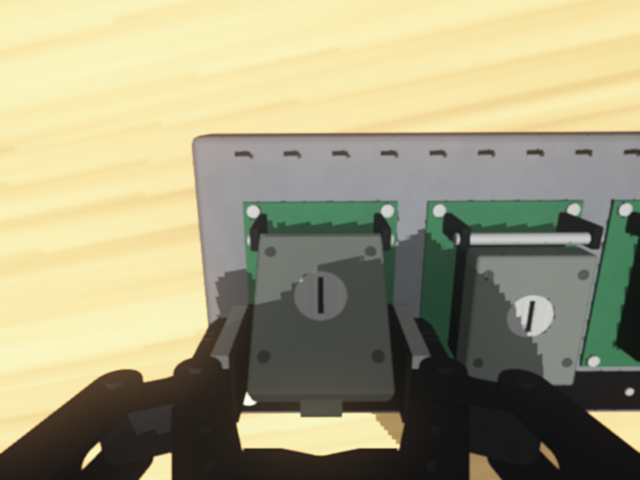

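About 0.82 rad by the depth fit. I add a little more for margin, then settle.

Call:
{"op": "step_arm", "data": {
  "travel": [
    [2, 0, -2],
    [2, 0, -2],
    [2, 0, -2],
    [2, 0, -1],
    [1, 0, -1],
    [0, 0, 0],
    [0, 0, 0],
    [0, 0, 0]
  ],
  "twist": [0, 0, 0, 0, 0, 0, 0, 0],
  "jaw": [45, 45, 45, 45, 45, 45, 45, 45]
}}

```text
t: 22.6
position: [0.6524, 0.1522, 0.0943]
orientation: [3.141, -0.0, -0.195]
wrist_force: [4.7, -1.4, -21.7]
finger_gap: 0.555
```

Call:
{"op": "step_arm", "data": {
  "travel": [
    [0, 0, 0],
    [0, 0, 0],
    [0, 0, 0],
    [0, 0, 0],
    [0, 0, 0],
    [0, 0, 0],
    [0, 0, 0],
    [0, 0, 0]
  ],
  "twist": [0, 0, 0, 0, 0, 0, 0, 0],
  "jaw": [45, 45, 45, 45, 45, 45, 45, 45]
}}

```text
t: 23.4
position: [0.6524, 0.1522, 0.0942]
orientation: [3.141, -0.0, -0.195]
wrist_force: [5.6, -1.1, -24.0]
finger_gap: 0.55
```

```bash
python3 ang.py 10; python3 ang.py 11; python3 - <<'E'
from h import *
c=env.capture('top');c0=np.load('pics/top0.npz')
save(np.hstack([c0['color'][140:340,180:560],]),'cmp0');save(cv2.resize(c['color'][140:340,180:560],None,fx=2.1,fy=2.1),'t11')
for t in('tweezers','pot','bottle'):print(t,[(round(r['score'],2),np.round(r['point'])) for r in env.spot_point(t,'top')[:2]])
E
```

```text
[0.65236438 0.15222747 0.09426387] [ 3.14131740e+00 -9.86931669e-05 -1.95289916e-01] 0.5526364188862479 [  4.31374694  -1.2721944  -23.07284184]
lid slope angle 1.0267771057101687 11737 13981
[0.65236439 0.1522303  0.09423826] [ 3.14130704e+00 -8.50439805e-05 -1.95290323e-01] 0.5543187201137788 [  4.91955902  -0.93726243 -22.56959297]
lid slope angle 1.0255781775147081 11746 13979
tweezers [(0.5, array([257., 459.]))]
pot [(0.92, array([300., 364.]))]
bottle [(0.6, array([296., 212.]))]
```

View pics/t11.png

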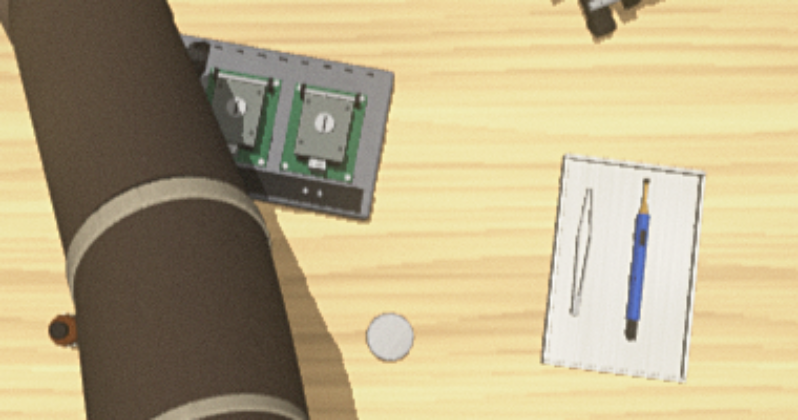

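View pics/s11.png

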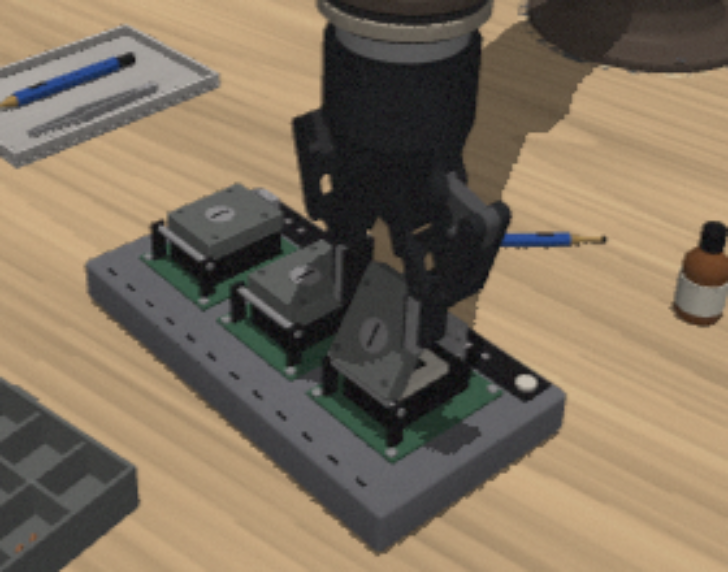

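The lid is at 1.03 rad and still, but the arm is pulling about 23 N upward against the hinge. I relax that slightly before handing in.

Call:
{"op": "step_arm", "data": {
  "travel": [
    [0, 0, 0.5],
    [0, 0, 0.5],
    [0, 0, 0.5],
    [0, 0, 0],
    [0, 0, 0],
    [0, 0, 0],
    [0, 0, 0],
    [0, 0, 0]
  ],
  "twist": [0, 0, 0, 0, 0, 0, 0, 0],
  "jaw": [45, 45, 45, 45, 45, 45, 45, 45]
}}

```text
t: 24.6
position: [0.6523, 0.1523, 0.094]
orientation: [3.141, -0.0, -0.195]
wrist_force: [-2.0, -4.6, -5.6]
finger_gap: 0.55
```

```bash
python3 ang.py 12; python3 ang.py 13; python3 -c "
from h import *
print(env.sign_off())"
```

```text
[0.65230865 0.15228566 0.0940022 ] [ 3.14142644e+00 -3.18976534e-04 -1.95406479e-01] 0.5544672792662029 [-2.42919244 -4.9886103  -4.640345  ]
lid slope angle 1.0234344008421072 11831 14072
[0.65226634 0.15229006 0.09399201] [ 3.14135862e+00 -2.48746012e-04 -1.95340362e-01] 0.5467835998288162 [-2.12415804 -4.01003804 -3.88496406]
lid slope angle 1.0225082565918577 11851 14071
the job is handed in; nothing more can be done
None
```

The job is handed in, at about 25 s of the 58 s allowed; sign-off gave no verdict.

- **Pen:** it lies flat in the tray and released. Its origin is at tray (0.001, −0.011) m, lengthwise to within 0.01 rad, with its tip the way the tweezers point.
- **Taps:** I tapped the lids from left to right. The left lid sank to z = 0.0683 m at 4 N and 0.0677 m at 16 N. The middle and right lids stayed firm at about 0.071 m under 14 and 19 N, so the left lid is the unlatched one.
- **Lid:** the fingers hold the left lid up at about 1.02 rad (0.68 needed). The angle changed by about 0.001 rad between the last two pictures.
- **Pull on the lid:** the arm was pulling on the lid with about 23 N, so I backed off before handing in. The wrist force was then about 5–6 N.
- **Bystanders:** in the last top view the tweezers, pot and bottle were within a pixel or two of where they began.

No check failed. The only disagreements were small: the wrist and top cameras differed by up to about 5 mm on the pen's first position, and the wrist camera read heights about 1.4 mm high.

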